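# Turn a double-ended stake round in its leaning holder and pack the gap

## Task

Take the double-ended steel stake out of its leaning holder, turn it end for end and lay it back so that the round horn sticks out through the notched end wall, with its square body fully down in the trough and up against the notched wall. Then push the one wooden block that properly fills the gap left behind the flat tongue down into the trough so that the stake cannot shift, and let go. Do not push the bottles or the jar about, and do not knock over the spare blocks.

Things in the scene. Friction and masses are not known exactly. Their poses are not given: they have to be found in the camera images.
- holder: Grey cast foot of the holder, fixed to the bench: plate 124 (x) x 166 (y) x 10 mm with two posts (30 x 18 mm, up to 66 mm) that carry the trough at y = -67 and +67 mm. Origin at the centre of its underside on the bench; z up; its -x side (to which the trough leans) looks to the robot's right, turned up to 50 degrees towards the robot, and its +y end towards the robot or front left.
- trough: Dark steel trough fixed on the foot, leaning 30 degrees to the foot's -x side. Origin: centre of its floor, 75 mm above the bench. y along it to the notched end; z the way it opens (30 degrees from vertical), things go in and out along z; x across. Inside 138 mm long (y = -70 to +68), 31 mm wide (28.4 at the gap) between cheeks 16 mm high with flared lips up to 24 mm; 46 mm over the cheeks, 50 mm over the lips.
- notch (a point): Centre of the notched front wall, in the trough's frame (0, 73, 14) mm. The wall is 10 mm thick and 30 mm high; its notch is 22 mm wide, open upward and right down to the floor, so an end of the stake passes but the square body does not.
- rear_wall (a point): Centre of the inner face of the closed rear wall, in the trough's frame (0, -70, 12) mm; the wall is 10 mm thick and 28 mm high, with a flared lip up to 35 mm. Over the gap (y = -70 to -38 mm) the trough is 28.4 mm wide between cheeks 26 mm high with flared lips up to 33 mm.
- finger_room (a point): Point on the trough's floor at (0, 33, 0) mm in its frame. From y = 10 to 56 mm there are no cheeks and the floor is only a rib 24 mm wide and 12 mm thick, so that fingers can pass on both sides of the stake's body and below it there.
- stake: Double-ended steel stake, 168 mm, 0.4 kg: square body 28 x 28 x 70 mm; a round horn 60 mm long tapering from 17 to 8 mm; opposite it a flat tongue 38 mm long, 10 (x) x 22 (z) mm. Origin: centre of the body; y along it to the tongue, horn at -y. Starts in the trough the wrong way round (tongue out through the notch, horn inside), its axes along the trough's, body 0 to 6 mm off the notched wall.
- horn_tip (a point): Tip of the stake's round horn, 95 mm from the centre of the body along -y of the stake.
- stake_seat (a point): Where the centre of the stake's body belongs: in the trough's frame (0, 31.5, 14) mm; with the body hard against the notched wall it is 1.5 mm further along +y.
- gap_seat (a point): Centre of the packing block when it fills the gap: in the trough's frame (0, -55, 33) mm. With the stake turned and against the notched wall, the gap between tongue and rear wall is 30 mm (y = -70 to -40 mm).
- block_26: Middle-sized square packing block of plain wood, 26 x 26 x 66 mm, its last 6 mm at each end tapering by 2.5 mm a side, standing on end on the bench at the start at any yaw. Origin at its centre, z along its 66 mm length, x and y square to its side faces.
- block_16: Thin square packing block of plain wood, 16 x 16 x 66 mm, its last 6 mm at each end tapering by 2.5 mm a side, standing on end on the bench at the start at any yaw. Origin at its centre, z along its 66 mm length, x and y square to its side faces.
- block_36: Thick square packing block of plain wood, 36 x 36 x 66 mm, its last 6 mm at each end tapering by 2.5 mm a side, standing on end on the bench at the start at any yaw. Origin at its centre, z along its 66 mm length, x and y square to its side faces.
- glue_bottle: White squeeze bottle with a pointed nozzle, 37 mm across, 111 mm high, loose; origin at the centre of its underside. It may stand in any of the places of the blocks.
- flux_bottle: Dark red squeeze bottle with a white nozzle, 42 mm across, 115 mm high, loose, behind the holder; origin at the centre of its underside.
- plaster_jar: Milky jar with a press lid, 70 mm across, 88 mm high, loose, at the back of the bench; origin at the centre of its underside.

How it is judged:
By the outcome, as a careful person would: the job done as asked, in the order asked, and still so for the second after the job is handed in, with the robot touching nothing.
It also fails if it takes over 59 s, if anything falls off the work surface, if the arm or the gripper's body presses on something with over 40 N, if the wrist force passes 120 N, or if a joint passes its speed limit or range.

## Robot

A 6-joint arm with a two-finger parallel gripper is mounted at the origin on a cart in front of the work surface, level with it; the furniture and walls round the work are solid. World frame = base frame: x ahead of the robot, y to its left, z up, the work surface at z = 0. Lengths are in m, angles in rad, forces in N, time in s.
With the tool pointing down it reaches from about 0.35 to 0.8 m from the base axis. Payload 7.3 kg.
Tool frame: the origin (TCP) lies between the finger pads; the fingertips stand ahead of it and the grasp point (between the pads) lies 3 mm ahead of it (manip.tip_extent is the z of the fingertips in the tool frame, in m); z points along the fingers, y is the line along which they close (so a half turn about z gives the same grasp; the last joint's range is limited). The gripper opens to 85 mm and grips with 20 to 120 N. Pads are 22 mm wide; open, the fingers measure 114 mm over their backs; the gripper's body (76 mm by 85 mm) begins 54 mm behind the grasp point. The pads swing forward as they close: fully open they stand 13 mm farther back than shut.
Start: joints at [-1.469, 0.342, 1.524, -0, 1.275, -0.146], TCP at [0.129, -0.509, 0.253] pointing down, gripper open.
Joint ranges: [-2.53, 2.53], [-0.77, 2.02], [0.04, 2.7], [-1, 4.14], [0.28, 2.66], [-3.11, 3.11]. Speed limits (rad/s): [2.57, 2.57, 3.14, 3.14, 3.14, 3.14].

## Interface

Orientations are given as a 3x3 rotation matrix whose columns are the frame's x, y, z axes.
In Python, from plant import manip, optics gives the robot as it stands.
- The arm moves only by the shell command python3 -m pendant 'ROWS'. ROWS is a JSON object of lists of equal length, an entry for each row: "translation": the shift along the tool's x, y, z in cm, a list of three; "turn": the turn, a rotation vector about the tool's x, y, z in degrees, a list of three; "gripper": the closure in counts, from 0 (fully open) to 255 (shut). A call has exactly 5 rows; each row is the pose to reach, as a shift and turn from the pose commanded when the call began, along the tool's axes at that moment; what a row does not reach only later rows make up. A row lasts 1/8 s, in which the tool goes at most 62.5 mm and 10.7 degrees, less where a joint would pass 70% of its speed; a pose out of reach is approached as far as the arm can. A call with a gripper value outside its range is refused whole. The fingers move at their own pace and stop on an object; the grip force is fixed at half the most. Time passes only in rows, so rows that repeat a pose let the fingers close, or fill a call up. It gives the time, the measured TCP pose, the force, the opening and the grip force at its end, in the units of the state.
- manip.get_state(): the state, without advancing time (a new reading comes with each control period).
- optics.capture(name): name is "side" or "top" or "wrist"; returns a dict with "pixels" (480x640x3 uint8, red, green, blue), "fx", "fy", "cx", "cy" (pixels), "D" ([k1, k2, p1, p2, k3] as OpenCV has them; the pictures are not rectified), "T" (4x4, takes a point from camera to world coordinates); the wrist camera has in their place "tool_from_camera" (4x4, takes a point from camera to tool coordinates, whose origin is the TCP and whose axes are the flange's). Camera axes: x right, y down, z forward; pixel columns grow to the right and rows downward; lengths in m; the calibration is good to about 2 mm. A picture is of the moment at which its call begins: read the wrist's pose just before it. There is no depth.
- manip.sign_off(): hands the job in; it is judged then, once.
The state is a dict: "t": time; "joint_positions": joint angles; "qvel": joint speeds; "joint_efforts": joint torques, N m; "ee_pos": TCP position; "ee_rot": TCP orientation; "ft_force": force on the tool from outside, world axes, zero at the start; "moment": the same for the moment, N m; "grip_width": finger opening in m; "finger_force": force on a finger pad.
Only numpy, scipy, OpenCV 4.12 (cv2) and the standard library are available. Lean on these libraries where they do the work, as an engineer would, in place of code of your own. Each camera call takes 0.05 s, during which the arm holds its last target. There are 200 camera calls.

## Working session

There is one attempt and no reset: what is moved stays moved. The work goes in short steps, Python scripts to look and compute and a shell command to move; the robot and the scene stay as the last step left them, time stands still between calls to the robot, and variables do not carry over. Pictures are saved under pics/ and viewed, at most 10 in all, crops included, and the job is handed in when it is done.

```bash
ls; mkdir -p pics; python3 - <<'E'
from plant import manip, optics
import cv2,numpy as np
s=manip.get_state();print({k:np.round(v,3).tolist() for k,v in s.items()}, manip.tip_extent)
for n in("side","top"):
    c=optics.capture(n);cv2.imwrite(f"pics/{n}0.png",c["pixels"][:,:,::-1])
    print(n,c["fx"],c["fy"],c["cx"],c["cy"],c["D"],np.round(c["T"],3).tolist())
E
```

```text
pics
{'t': 0.0, 'joint_positions': [-1.469, 0.343, 1.525, -0.0, 1.275, -0.146], 'qvel': [0.0, 0.001, -0.0, -0.001, -0.001, 0.001], 'joint_efforts': [0.001, -43.367, -24.601, -0.0, 0.008, 0.0], 'ee_pos': [0.129, -0.509, 0.253], 'ee_rot': [[0.969, 0.245, -0.0], [0.245, -0.969, 0.002], [0.0, -0.002, -1.0]], 'ft_force': [-0.379, 0.81, 0.09], 'moment': [-0.022, -0.012, -0.006], 'finger_force': 0.0, 'grip_width': 0.086} 0.022
side 520.9534494700996 520.9534494700996 313.7631206376068 245.81446229485647 [-0.04333676  0.          0.          0.          0.        ] [[0.998, -0.033, 0.046, 0.498], [-0.056, -0.55, 0.833, -0.936], [-0.002, -0.835, -0.551, 0.682], [0.0, 0.0, 0.0, 1.0]]
top 528.7934972977993 528.7934972977993 314.64352993870585 236.32026419070058 [-0.05855937  0.          0.          0.          0.        ] [[-0.023, -0.997, 0.068, 0.496], [-1.0, 0.023, 0.011, -0.065], [-0.013, -0.067, -0.998, 1.086], [0.0, 0.0, 0.0, 1.0]]
```

View pics/side0.png

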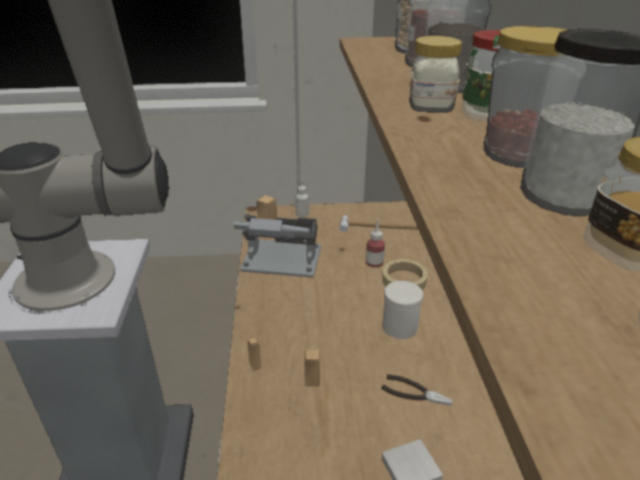

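View pics/top0.png

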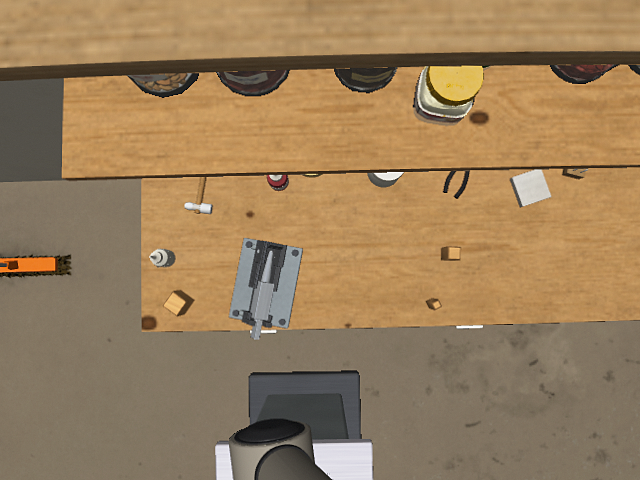

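The side view shows the holder at about (282,245), thin block at (254,353), middle block at (312,367), and thick block and glue behind the holder at (267,206) and (302,205). The top view shows the plate corners near (246,238), (302,248), (288,328) and (230,319), with the tongue toward the robot at (256,335). In the same view block_26 is at (451,254), block_16 at (434,304), block_36 at (177,303) and the glue at (160,257).

```bash
cat > h.py <<'E'
from plant import manip, optics
import cv2,numpy as np
from scipy.spatial.transform import Rotation as R
np.set_printoptions(precision=4,suppress=True)
def cap(n,save=None):
    s=manip.get_state();c=optics.capture(n)
    if n=="wrist":
        T=np.eye(4);T[:3,:3]=s["ee_rot"];T[:3,3]=s["ee_pos"];c["T"]=T@c["tool_from_camera"]
    if save: cv2.imwrite(f"pics/{save}.png",c["pixels"][:,:,::-1])
    return c
def K(c): return np.array([[c["fx"],0,c["cx"]],[0,c["fy"],c["cy"]],[0,0,1.]])
def rays(c,px):
    p=cv2.undistortPoints(np.array(px,float).reshape(-1,1,2),K(c),np.array(c["D"],float)).reshape(-1,2)
    d=np.c_[p,np.ones(len(p))]@c["T"][:3,:3].T
    return c["T"][:3,3],d
def plane(c,px,p0,n):   # onto the plane through p0 with normal n
    o,d=rays(c,px);n=np.array(n,float)
    return o+d*((np.array(p0)-o)@n/(d@n))[:,None]
def onz(c,px,z): return plane(c,px,[0,0,z],[0,0,1])
def proj(c,P):
    Ti=np.linalg.inv(c["T"]);r,_=cv2.Rodrigues(Ti[:3,:3])
    return cv2.projectPoints(np.array(P,float).reshape(-1,1,3),r,Ti[:3,3],K(c),np.array(c["D"],float))[0].reshape(-1,2)
def holder(pos,yaw): # yaw = world angle of holder/trough +y ; returns trough origin, rot
    Rh=R.from_euler("z",yaw-90,degrees=True).as_matrix()
    Rt=Rh@R.from_euler("y",-30,degrees=True).as_matrix()
    return np.array([pos[0],pos[1],0.075]),Rt
def go(p,Rm):  # shift in tool axes cm and turn deg from the present pose
    s=manip.get_state();E=np.array(s["ee_rot"])
    print("shift cm",(E.T@(np.array(p)-s["ee_pos"]))*100,"turn deg",np.degrees(R.from_matrix(E.T@Rm).as_rotvec()),"F",np.array(s["ft_force"]),"t",s["t"],"w",s["grip_width"])
E
python3 - <<'E'
from h import *
c=cap("top");im=c["pixels"].astype(int)
m=((im[:,:,2]-im[:,:,0])>-8).astype(np.uint8)
r=np.zeros_like(m);r[225:331,220:312]=m[225:331,220:312]
r=cv2.morphologyEx(r,cv2.MORPH_CLOSE,np.ones((15,15)));r=cv2.morphologyEx(r,cv2.MORPH_OPEN,np.ones((21,21)))
k=max(cv2.findContours(r,0,2)[0],key=cv2.contourArea)
b=cv2.boxPoints(cv2.minAreaRect(k));print("box px",b)
P=onz(c,b,.01)[:,:2];print(P,P.mean(0),[np.linalg.norm(P[i]-P[i-1]) for i in range(4)],[np.degrees(np.arctan2(*(P[i]-P[i-1])[::-1])) for i in range(4)])
hsv=cv2.cvtColor(c["pixels"],cv2.COLOR_RGB2HSV)
for n,(u,v) in dict(b26=(451,254),b16=(434,304),b36=(177,301)).items():
    print(n,onz(c,[(u,v)],.066)[0], hsv[v,u], hsv[v,u+25])
print("glue",onz(c,[(157,258)],.1)[0])
E
```

```text
box px [[227.7015 321.4793]
 [243.4548 236.8055]
 [302.5039 247.7914]
 [286.7507 332.4652]]
[[ 0.4003  0.1272]
 [ 0.5717  0.0925]
 [ 0.5464 -0.0279]
 [ 0.3759  0.0077]] [0.4736 0.0499] [np.float64(0.12197172928866934), np.float64(0.17486930446823337), np.float64(0.12299322853301294), np.float64(0.1741969756083238)] [np.float64(78.45569995430198), np.float64(-11.426429141615584), np.float64(-101.85791255426797), np.float64(168.23864604911913)]
b26 [ 0.5251 -0.3162  0.066 ] [ 17 136 214] [ 17 126 190]
b16 [ 0.4299 -0.2799  0.066 ] [ 17 133 236] [ 17 135 178]
b36 [0.4464 0.2152 0.066 ] [ 18 129 233] [ 17 135 191]
glue [0.5293 0.2434 0.1   ]
```

```bash
cat >> h.py <<'E'
H=[0.477,0.0495,168.4]
def tgt(x,y,z,flip=False): # TCP target (mm in trough frame) with grasp point there; tool x along -y (flip: +y)
    o,Rt=holder(H[:2],H[2])
    X=Rt[:,1]*(1 if flip else -1);Z=-Rt[:,2];Rm=np.c_[X,np.cross(Z,X),Z]
    return o+Rt@(np.array([x,y,z])/1000)-Z*.003,Rm
E
python3 - <<'E'
from h import *
p,Rm=tgt(0,20,174);print(p,Rm);go(p,Rm)
print(cap("wrist")["tool_from_camera"])
E
```

```text
[ 0.4396 -0.0332  0.2283] [[ 0.9796 -0.1741  0.1005]
 [-0.2011 -0.8483  0.4898]
 [-0.     -0.5    -0.866 ]]
shift cm [ 41.799  -38.4724   2.5014] turn deg [29.4202  6.7571 25.1983] F [-1.0695 -0.3261 -0.1421] t 0.15 w 0.08549244545869623
[[ 0.0003 -0.9596 -0.2814  0.0713]
 [ 1.     -0.0001  0.0012 -0.    ]
 [-0.0012 -0.2814  0.9596 -0.1199]
 [ 0.      0.      0.      1.    ]]
```

```bash
python3 -m pendant '{"translation":[[4.2,-3.8,0],[8.4,-7.6,0],[12.6,-11.5,0],[16.8,-15.3,0],[21,-19.2,0]],"turn":[[0,0,0],[0,0,0],[0,0,0],[0,0,0],[0,0,0]],"gripper":[0,0,0,0,0]}'
python3 -m pendant '{"translation":[[4.2,-3.8,0],[8.4,-7.6,0.5],[12.6,-11.5,1.2],[16.8,-15.3,2],[20.8,-19.3,2.5]],"turn":[[6,1.4,5],[12,2.7,10],[18,4,15],[23.5,5.4,20],[29.4,6.8,25.2]],"gripper":[0,0,0,0,0]}'
python3 -c "
from h import *
go(*tgt(0,20,174));c=cap('wrist','w1');print(manip.get_state()['joint_positions'])"
```

```text
t: 0.82
ee_pos: [0.2859, -0.2697, 0.2534]
ee_rot: [[0.97, 0.245, 0.0], [0.245, -0.97, -0.0], [0.0, 0.0, -1.0]]
ft_force: [0.8, 0.1, -0.3]
grip_width: 0.0857
finger_force: 0.0
t: 1.45
ee_pos: [0.4406, -0.0317, 0.2281]
ee_rot: [[0.979, -0.177, 0.102], [-0.204, -0.847, 0.491], [-0.0, -0.501, -0.865]]
ft_force: [0.4, -0.2, -0.2]
grip_width: 0.0852
finger_force: 0.0
shift cm [-0.0693  0.1309 -0.0997] turn deg [-0.0952 -0.087  -0.1519] F [ 0.368  -0.1577 -0.1829] t 1.45 w 0.08524193798502755
[-0.5697  0.272   1.8292  0.5161  1.289   1.0013]
```

View pics/w1.png

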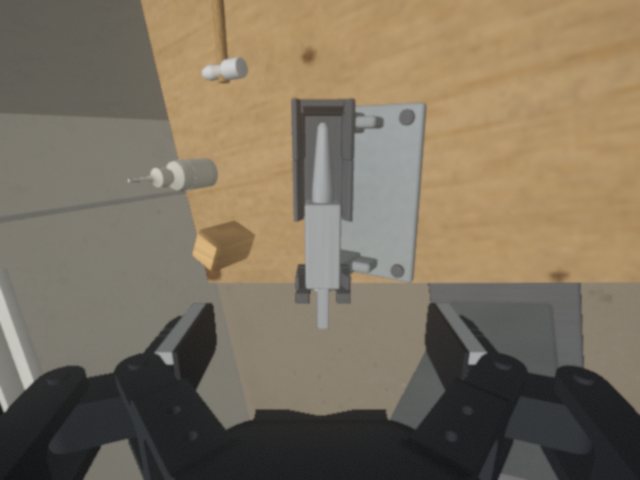

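The wrist view shows the stake's body at columns 306–340, rows 203–288. The horn tip is near (322,124), the tongue end near (322,328), and the trough's rear wall near rows 98–115.

```bash
python3 - <<'E'
from h import *
c=cap("wrist");g=cv2.cvtColor(c["pixels"],cv2.COLOR_RGB2GRAY).astype(int)
print("row230",g[225:236,296:350].mean(0).astype(int).tolist())
print("row270",g[265:276,296:350].mean(0).astype(int).tolist())
print("col333 rows195-215",g[195:215,330:336].mean(1).astype(int).tolist(),"col312 rows 280-305",g[280:305,308:314].mean(1).astype(int).tolist())
print("col297 rows 255-310",g[255:310,297:303].mean(1).astype(int).tolist())
print("tongue rows 318-335",g[318:335,320:325].mean(1).astype(int).tolist(), "row315",g[312:318,310:335].mean(0).astype(int).tolist())
o,Rt=holder(H[:2],H[2])
def tr(px,z): 
    P=plane(c,px,o+Rt[:,2]*z/1000,Rt[:,2]);return (P-o)@Rt*1000
print("body",tr([(306,230),(340,230),(306,270),(340,270),(322,203),(322,288)],28))
print("plate corners px pred",proj(c,[np.r_[np.array(H[:2])+ (R.from_euler('z',H[2]-90,degrees=True).as_matrix()[:2,:2]@np.array(q)),.01] for q in [(.062,.083),(.062,-.083)]]))
print("notch wall inner top pred",proj(c,[o+Rt@np.array(q)/1000 for q in [(-23,68,30),(23,68,30),(-23,78,30),(23,78,30),(-25,-70,35),(25,-70,35)]]))
E
```

```text
row230 [149, 149, 149, 149, 150, 151, 151, 152, 152, 152, 151, 150, 148, 148, 155, 164, 166, 163, 162, 162, 162, 162, 162, 163, 162, 163, 163, 163, 164, 163, 163, 161, 161, 161, 161, 162, 162, 162, 161, 160, 159, 159, 159, 159, 160, 159, 159, 156, 146, 132, 132, 147, 154, 155]
row270 [150, 150, 151, 150, 143, 126, 101, 82, 74, 73, 74, 75, 74, 84, 115, 146, 160, 162, 161, 161, 161, 160, 161, 162, 162, 162, 161, 162, 162, 162, 161, 161, 161, 162, 163, 163, 163, 162, 160, 158, 157, 157, 157, 158, 159, 160, 160, 152, 134, 109, 89, 80, 77, 75]
col333 rows195-215 [134, 134, 133, 133, 132, 131, 130, 124, 119, 127, 145, 156, 160, 161, 162, 162, 162, 161, 161, 161] col312 rows 280-305 [118, 118, 117, 117, 117, 117, 116, 113, 106, 92, 77, 72, 71, 75, 83, 91, 95, 97, 96, 96, 96, 96, 95, 98, 109]
col297 rows 255-310 [152, 153, 153, 153, 152, 152, 153, 153, 152, 149, 147, 145, 144, 142, 139, 136, 134, 131, 130, 129, 129, 128, 126, 126, 127, 127, 126, 123, 117, 114, 113, 113, 113, 113, 113, 115, 114, 113, 111, 110, 112, 114, 114, 113, 112, 112, 111, 111, 115, 122, 128, 130, 130, 130, 130]
tongue rows 318-335 [145, 145, 145, 145, 145, 145, 145, 145, 145, 144, 142, 138, 133, 131, 130, 130, 130] row315 [130, 131, 131, 130, 130, 130, 130, 130, 130, 130, 131, 134, 144, 156, 159, 160, 160, 161, 161, 159, 158, 156, 148, 133, 122]
body [[ 15.9008  15.0984  28.    ]
 [-10.1814  15.219   28.    ]
 [ 16.4923  47.8074  28.    ]
 [-10.4704  47.9056  28.    ]
 [  3.5085  -5.7424  28.    ]
 [  3.8819  63.3039  28.    ]]
plate corners px pred [[307.1799 263.216 ]
 [304.3864 107.0017]]
notch wall inner top pred [[355.4893 294.2941]
 [298.2549 294.456 ]
 [355.2228 305.6155]
 [298.5569 305.7594]
 [363.2289 111.2979]
 [290.009  111.8442]]
```

```bash
python3 - <<'E'
from h import *
c=cap("wrist");g=cv2.cvtColor(c["pixels"],cv2.COLOR_RGB2GRAY).astype(int)
o,Rt=holder(H[:2],H[2])
def tr(px,z): 
    P=plane(c,px,o+Rt[:,2]*z/1000,Rt[:,2]);return (P-o)@Rt*1000
print("body",tr([(310,230),(344.3,230),(310,270),(344.4,270),(327,204.7),(327,289.3)],28), tr([(327,293.8),(327,304)],30))
print("row298",g[296:301,290:366].mean(0).astype(int).tolist())
print("row150",g[148:153,285:370].mean(0).astype(int).tolist())
print("col rear 90-125",g[90:125,326:331].mean(1).astype(int).tolist())
go(*tgt(0,20,174))
print("cheek pred",proj(c,[o+Rt@np.array(q)/1000 for q in [(-25,-40,24),(25,-40,24),(25,-40,33),(-25,-40,33)]]))
E
```

```text
body [[  9.6335  16.7248  28.    ]
 [-16.8058  16.7168  28.    ]
 [  9.9108  49.6068  28.    ]
 [-17.5074  49.5949  28.    ]
 [ -3.3713  -2.9883  28.    ]
 [ -3.7258  66.2842  28.    ]] [[-3.7096 69.3441 30.    ]
 [-3.7569 78.3982 30.    ]]
row298 [131, 131, 131, 131, 129, 123, 111, 101, 99, 99, 99, 98, 98, 97, 97, 97, 97, 96, 91, 86, 98, 120, 130, 131, 131, 132, 136, 146, 158, 161, 161, 161, 161, 161, 160, 158, 157, 154, 143, 131, 129, 131, 132, 132, 131, 129, 118, 103, 98, 99, 99, 99, 99, 99, 98, 97, 97, 97, 97, 96, 97, 106, 123, 130, 132, 132, 132, 132, 132, 132, 132, 132, 132, 132, 132, 132]
row150 [160, 160, 160, 159, 159, 157, 155, 146, 126, 109, 104, 101, 92, 79, 68, 63, 63, 63, 64, 66, 68, 80, 94, 100, 100, 99, 98, 99, 99, 100, 107, 128, 152, 165, 171, 173, 174, 174, 173, 169, 161, 150, 141, 131, 118, 106, 99, 96, 97, 97, 98, 97, 98, 97, 98, 97, 93, 88, 89, 94, 96, 96, 96, 96, 96, 96, 94, 86, 80, 86, 112, 141, 153, 156, 156, 157, 157, 156, 156, 156, 156, 156, 156, 156, 156]
col rear 90-125 [149, 150, 150, 150, 147, 137, 119, 103, 96, 96, 97, 97, 91, 79, 68, 63, 61, 62, 61, 63, 64, 63, 63, 75, 89, 95, 97, 97, 97, 98, 102, 107, 111, 115, 118]
shift cm [ 0.0466  0.0622 -0.1279] turn deg [0.0309 0.1112 0.0875] F [-0.5809  0.0381  0.3499] t 1.6 w 0.0855146846942795
cheek pred [[356.4929 154.1003]
 [288.6964 154.104 ]
 [287.5981 154.646 ]
 [357.6992 154.6424]]
```

```bash
cat >> h.py <<'E'
def edge(p,lo,hi,thr): # sub-pixel crossings of thr in profile p[lo:hi]
    p=np.array(p,float);return [round(i+(thr-p[i])/(p[i+1]-p[i]),1) for i in range(lo,hi-1) if (p[i]-thr)*(p[i+1]-thr)<0]
E
python3 - <<'E'
from h import *
go(*tgt(0,33,84))
o,Rt=holder(H[:2],H[2])
for k in range(2):
    c=cap("wrist");g=cv2.cvtColor(c["pixels"],cv2.COLOR_RGB2GRAY).astype(float)
    tr=lambda px,z:(plane(c,px,o+Rt[:,2]*z/1000,Rt[:,2])-o)@Rt*1000
    w=edge(g[295:302].mean(0),288,372,115);b=edge(g[262:272].mean(0),290,370,120)
    r=edge(g[130:136].mean(0),280,375,120);f=edge(g[280:312,302:308].mean(1),0,32,113);e=edge(g[195:300,331:334].mean(1),0,105,140)
    print("wall",w,tr([(w[0],298),(w[-1],298)],30)[:,0],"body",b,tr([(q,267) for q in b],28)[:,0])
    print("rear",r,tr([(q,133) for q in r],33)[:,0],"body y",e,tr([(327,q+195) for q in e],28)[:,1],f)
E
```

```text
shift cm [-1.2359  0.0554  8.8746] turn deg [0.0309 0.1112 0.0875] F [-0.5809  0.0381  0.3499] t 1.6 w 0.0855146846942795
wall [np.float64(293.6), np.float64(308.2), np.float64(334.5), np.float64(349.5)] [ 21.4896 -24.019 ] body [np.float64(295.0), np.float64(303.6), np.float64(337.6), np.float64(350.4), np.float64(367.7)] [ 20.004   13.1381 -14.0067 -24.2306 -38.057 ]
rear [np.float64(290.6), np.float64(314.8), np.float64(326.0), np.float64(353.6)] [ 20.9599   3.8989  -3.9971 -23.4619] body y [np.float64(7.7), np.float64(90.9)] [-4.3041 63.7926] [np.float64(5.5), np.float64(22.5)]
wall [np.float64(292.6), np.float64(307.2), np.float64(325.9), np.float64(326.2), np.float64(333.6), np.float64(348.6)] [ 21.4561 -24.2655] body [np.float64(294.0), np.float64(302.6), np.float64(336.5), np.float64(349.4), np.float64(366.5)] [ 19.9564  13.0712 -14.0746 -24.4109 -38.1223]
rear [np.float64(289.6), np.float64(313.7), np.float64(324.9), np.float64(352.6)] [ 20.8654   3.8164  -4.1077 -23.7153] body y [np.float64(8.1), np.float64(91.0)] [-4.2219 63.8405] [np.float64(6.2), np.float64(22.2)]
```

```bash
sed -i 's/    return o+Rt@(np.array(\[x,y,z\])/    return o+Rt@(np.array([x-1.2,y-.8,z])/' h.py
python3 -c "
from h import *
go(*tgt(0.5,33,74));go(*tgt(.5,33,14))"
```

```text
shift cm [-1.2172  0.007  10.0125] turn deg [ 0.1415 -0.0385  0.0854] F [ 0.2625  0.6322 -0.1733] t 1.7 w 0.0853656116129095
shift cm [-1.2212 -0.0078 16.0125] turn deg [ 0.1415 -0.0385  0.0854] F [ 0.2625  0.6322 -0.1733] t 1.7 w 0.0853656116129095
```

```bash
python3 -m pendant '{"translation":[[-0.8,0,4],[-1.2,0,8],[-1.2,0,11],[-1.2,0,13.5],[-1.2,0,16]],"turn":[[0,0,0],[0.1,0,0],[0.1,0,0],[0.1,0,0],[0.1,0,0]],"gripper":[0,0,0,0,0]}'
python3 -c "
from h import *
go(*tgt(.5,33,14));cap('side','s2')"
```

```text
t: 2.33
ee_pos: [0.4445, 0.0465, 0.0893]
ee_rot: [[0.979, -0.173, 0.103], [-0.202, -0.849, 0.489], [0.003, -0.499, -0.866]]
ft_force: [0.2, 0.2, -0.8]
grip_width: 0.0855
finger_force: 0.0
shift cm [-0.1011 -0.0322  0.0126] turn deg [ 0.0436 -0.174   0.0511] F [ 0.2002  0.2312 -0.7908] t 2.325 w 0.08553110489408587
```

```bash
python3 -m pendant '{"translation":[[0,0,0],[0,0,0],[0,0,0],[0,0,0],[0,0,0]],"turn":[[0,0,0],[0,0,0],[0,0,0],[0,0,0],[0,0,0]],"gripper":[255,255,255,255,255]}'
python3 -c "
from h import *
go(*tgt(.5,33,14))"
```

```text
t: 3.0
ee_pos: [0.4446, 0.0467, 0.0905]
ee_rot: [[0.979, -0.173, 0.104], [-0.202, -0.849, 0.489], [0.003, -0.5, -0.866]]
ft_force: [-3.3, -3.1, 6.2]
grip_width: 0.0269
finger_force: 59.3
shift cm [-0.1007  0.0368  0.1046] turn deg [ 0.003  -0.1746  0.0577] F [-3.3033 -3.1131  6.1564] t 3.0 w 0.026943684141210875
```

```bash
python3 -m pendant '{"translation":[[0,0,-1],[0,0,-3],[0,0,-5],[0,0,-7],[0,0,-8]],"turn":[[0,0,0],[0,0,0],[0,0,0],[0,0,0],[0,0,0]],"gripper":[255,255,255,255,255]}'
python3 -m pendant '{"translation":[[0,0,0],[0,0,0],[0,0,0],[0,0,0],[0,0,0]],"turn":[[0,0,-9],[0,0,-18],[0,0,-27],[0,0,-36],[0,0,-45]],"gripper":[255,255,255,255,255]}'
python3 -m pendant '{"translation":[[0,0,0],[0,0,0],[0,0,0],[0,0,0],[0,0,0]],"turn":[[0,0,-9],[0,0,-18],[0,0,-27],[0,0,-36],[0,0,-45]],"gripper":[255,255,255,255,255]}'
python3 -m pendant '{"translation":[[0,0,0],[0,0,0],[0,0,0],[0,0,0],[0,0,0]],"turn":[[0,0,-9],[0,0,-18],[0,0,-27],[0,0,-36],[0,0,-45]],"gripper":[255,255,255,255,255]}'
python3 -m pendant '{"translation":[[0,0,0],[0,0,0],[0,0,0],[0,0,0],[0,0,0]],"turn":[[0,0,-9],[0,0,-18],[0,0,-27],[0,0,-36],[0,0,-45]],"gripper":[255,255,255,255,255]}'
python3 -c "
from h import *
go(*tgt(.5,30.5,94,True));c=cap('wrist','w3');print(manip.get_state()['joint_positions'])"
```

```text
t: 3.62
ee_pos: [0.436, 0.0073, 0.1598]
ee_rot: [[0.979, -0.174, 0.103], [-0.202, -0.849, 0.489], [0.002, -0.499, -0.866]]
ft_force: [-0.2, -1.0, -2.3]
grip_width: 0.0268
finger_force: 59.5
t: 4.25
ee_pos: [0.4356, 0.0082, 0.1587]
ee_rot: [[0.813, 0.574, 0.101], [0.461, -0.74, 0.49], [0.356, -0.352, -0.866]]
ft_force: [-0.2, 0.6, -2.4]
grip_width: 0.0272
finger_force: 59.5
t: 4.88
ee_pos: [0.4356, 0.0081, 0.1587]
ee_rot: [[0.169, 0.98, 0.101], [0.849, -0.197, 0.49], [0.5, 0.003, -0.866]]
ft_force: [0.1, -0.1, -2.8]
grip_width: 0.0271
finger_force: 59.5
t: 5.5
ee_pos: [0.4356, 0.0082, 0.1587]
ee_rot: [[-0.574, 0.813, 0.101], [0.74, 0.461, 0.49], [0.352, 0.356, -0.866]]
ft_force: [0.1, 1.5, -3.1]
grip_width: 0.0276
finger_force: 59.5
t: 6.12
ee_pos: [0.4356, 0.0081, 0.1587]
ee_rot: [[-0.98, 0.169, 0.101], [0.197, 0.849, 0.49], [-0.003, 0.5, -0.866]]
ft_force: [1.1, 1.1, -2.2]
grip_width: 0.0271
finger_force: 59.5
shift cm [-0.2545 -0.0286 -0.007 ] turn deg [0.0095 0.0233 0.3055] F [ 1.1229  1.0856 -2.2154] t 6.125 w 0.027080942699290126
[-0.4996  0.3426  1.9613  0.5731  1.0806 -2.2168]
```

View pics/w3.png

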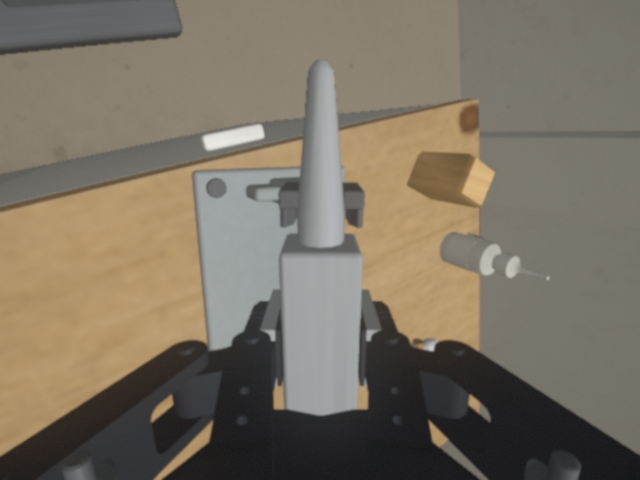

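The stake is held, reversed: the horn tip is at (321,65), the body's front edge at row 245, and the notched wall below it at (321,195) is in line with it.

```bash
python3 - <<'E'
from h import *
c=cap("wrist");g=cv2.cvtColor(c["pixels"],cv2.COLOR_RGB2GRAY).astype(float)
print("prof rows 225-265",g[225:265,292:300].mean(1).astype(int).tolist(),g[225:265,345:352].mean(1).astype(int).tolist())
s=manip.get_state();E=np.array(s["ee_rot"]);p=np.array(s["ee_pos"])
T=lambda px,z:(plane(c,px,p+E[:,2]*z,E[:,2])-p)@E*1000
print(T([(321,235),(321,250),(283,300),(360,300)],-.011),T([(320,62)],.003))
b=edge(g[295:305].mean(0),265,375,140);print(b)
w=edge(g[196:200].mean(0),270,375,110);print("wall",w)
o,Rt=holder(H[:2],H[2]);off=np.array([-1.2,-.8,0])
print((plane(c,[(q,198) for q in w],o+Rt[:,2]*.03,Rt[:,2])-o)@Rt*1000-off)
wy=edge(g[170:235,287:296].mean(1),0,65,110);print(wy,(plane(c,[(300,170+q) for q in wy],o+Rt[:,2]*.03,Rt[:,2])-o)@Rt*1000-off)
go(*tgt(0.5,30.5,94,True)); go(*tgt(0,30.5,94,True))
E
```

```text
prof rows 225-265 [134, 137, 139, 138, 138, 138, 137, 131, 117, 102, 94, 93, 93, 94, 93, 93, 93, 93, 94, 93, 94, 93, 94, 94, 94, 95, 100, 110, 121, 133, 141, 148, 154, 159, 162, 163, 164, 163, 163, 163] [139, 151, 156, 158, 159, 160, 159, 151, 132, 109, 96, 95, 95, 94, 94, 94, 94, 93, 93, 94, 94, 94, 94, 94, 94, 94, 98, 108, 121, 132, 141, 149, 155, 161, 165, 166, 166, 166, 166, 166]
[[ 42.5415  -0.7316 -11.    ]
 [ 37.5662  -0.6761 -11.    ]
 [ 19.8943 -13.1948 -11.    ]
 [ 20.1803  12.5655 -11.    ]] [[95.0807 -1.6202  3.    ]]
[np.float64(283.2), np.float64(360.6)]
wall [np.float64(278.9), np.float64(303.3), np.float64(343.5), np.float64(363.3)]
[[-22.0923  74.5425  30.    ]
 [ -9.2284  74.6908  30.    ]
 [ 11.9549  74.9449  30.    ]
 [ 22.3918  75.0745  30.    ]]
[np.float64(7.3), np.float64(52.8)] [[-10.9253  85.4672  30.    ]
 [-11.0222  61.2699  30.    ]]
shift cm [-0.2508 -0.03   -0.0067] turn deg [0.0155 0.0286 0.0687] F [ 0.328   0.3268 -3.7087] t 6.225 w 0.027187640696889864
shift cm [-0.2507 -0.08   -0.0068] turn deg [0.0155 0.0286 0.0687] F [ 0.328   0.3268 -3.7087] t 6.225 w 0.027187640696889864
```

```bash
python3 -m pendant '{"translation":[[-0.25,-0.05,2],[-0.25,-0.05,4],[-0.25,-0.05,5.5],[-0.25,-0.05,6.8],[-0.25,-0.05,7.8]],"turn":[[0,0,0],[0,0,0],[0,0,0],[0,0,0],[0,0,0]],"gripper":[255,255,255,255,255]}'
python3 -c "
from h import *
go(*tgt(0.2,30.5,14,True));print(np.linalg.norm(manip.get_state()['ft_force']))"
```

```text
t: 6.85
ee_pos: [0.4463, 0.0457, 0.0905]
ee_rot: [[-0.979, 0.174, 0.102], [0.202, 0.848, 0.49], [-0.001, 0.5, -0.866]]
ft_force: [-0.5, -0.1, -2.8]
grip_width: 0.027
finger_force: 59.7
shift cm [ 0.0409 -0.0228  0.1382] turn deg [ 0.0233  0.057  -0.0188] F [-0.5057 -0.0781 -2.785 ] t 6.85 w 0.026964218991913532
2.831624852991535
```

```bash
python3 -m pendant '{"translation":[[0,0,0.1],[0,0,0.2],[0.1,0,0.2],[0.2,0,0.2],[0.3,0,0.2]],"turn":[[0,0,0],[0,0,0],[0,0,0],[0,0,0],[0,0,0]],"gripper":[255,255,255,255,255]}'
python3 -c "
from h import *
go(*tgt(0.2,30.5,14,True));s=manip.get_state();print('tool F',np.array(s['ee_rot']).T@s['ft_force'])"
```

```text
t: 7.48
ee_pos: [0.4459, 0.0458, 0.0903]
ee_rot: [[-0.979, 0.174, 0.108], [0.204, 0.849, 0.488], [-0.007, 0.5, -0.866]]
ft_force: [4.4, -3.8, 3.4]
grip_width: 0.0275
finger_force: 60.8
shift cm [ 0.0034 -0.0133  0.1218] turn deg [-0.0305  0.4127  0.0369] F [ 4.3644 -3.85    3.444 ] t 7.475 w 0.027515913633380993
tool F [-5.0807 -0.7896 -4.3926]
```

```bash
python3 -m pendant '{"translation":[[0.1,0,0.05],[0.15,0,0.1],[0.15,0,0.1],[0.15,0,0.1],[0.15,0,0.1]],"turn":[[0,0,0],[0,0,0],[0,0,0],[0,0,0],[0,0,0]],"gripper":[255,255,255,255,255]}'
python3 -c "
from h import *
go(*tgt(0.2,30.5,14,True));s=manip.get_state();print('tool F',np.array(s['ee_rot']).T@s['ft_force'])
c=cap('wrist','w4')"
```

```text
t: 8.1
ee_pos: [0.4459, 0.0458, 0.0903]
ee_rot: [[-0.979, 0.173, 0.11], [0.205, 0.849, 0.487], [-0.01, 0.499, -0.866]]
ft_force: [4.5, -7.9, 12.8]
grip_width: 0.0271
finger_force: 62.0
shift cm [-0.0045 -0.0134  0.1173] turn deg [-0.0512  0.5899  0.0779] F [ 4.5156 -7.9086 12.7946] t 8.1 w 0.027062214933856826
tool F [ -6.1632   0.4533 -14.4377]
```

View pics/w4.png

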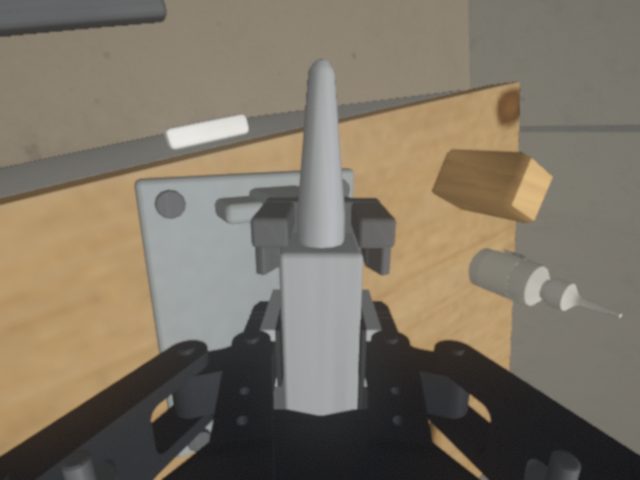

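The stake is down in the trough: the horn passes through the notch (320,220), and the body's front edge at row 245 meets the wall. I'll let go and back off.

```bash
python3 -m pendant '{"translation":[[0,0,0],[0,0,0],[-0.2,0,-0.2],[-0.3,0,-2],[-0.3,0,-5]],"turn":[[0,0,0],[0,0,0],[0,0,0],[0,0,0],[0,0,0]],"gripper":[0,0,0,0,0]}'
python3 -m pendant '{"translation":[[0,0,-3],[0,0,-7],[0,0,-10.5],[0,0,-11],[0,0,-11]],"turn":[[0,0,0],[0,0,0],[0,0,0],[0,0,0],[0,0,0]],"gripper":[0,0,0,0,0]}'
python3 - <<'E'
from h import *
c=cap("wrist","w5");o,Rt=holder(H[:2],H[2]);off=np.array([-1.2,-.8,0])
P=lambda q:o+Rt@((np.array(q)+off)/1000)
for n,q in dict(bodyfront=(0,68,28),bodyrear=(0,-2,28),bodyL=(-14,33,28),bodyR=(14,33,28),tongueend=(0,-40,25),rearwall=(0,-70,35),wallin=(18,68,30),wallout=(18,78,30),tip=(0,128,14)).items(): print(n,proj(c,[P(q)])[0].round(1))
go(*tgt(0,30,174,True));print(manip.get_state()["joint_positions"])
E
```

```text
t: 8.78
ee_pos: [0.4393, 0.023, 0.1317]
ee_rot: [[-0.98, 0.174, 0.099], [0.201, 0.848, 0.491], [0.002, 0.501, -0.866]]
ft_force: [0.6, -0.3, -0.0]
grip_width: 0.0852
finger_force: 0.0
t: 9.4
ee_pos: [0.4286, -0.0309, 0.2266]
ee_rot: [[-0.979, 0.174, 0.101], [0.201, 0.848, 0.49], [-0.001, 0.501, -0.866]]
ft_force: [-0.0, -0.1, -0.5]
grip_width: 0.0855
finger_force: 0.0
bodyfront [320.6 188.5]
bodyrear [320.6 275.8]
bodyL [302.5 233.7]
bodyR [338.6 233.7]
tongueend [320.5 316.6]
rearwall [320.5 354.4]
wallin [344.8 188.9]
wallout [345.1 175.2]
tip [320.7 104.8]
shift cm [-0.2376 -0.0395 -0.1987] turn deg [ 0.063  -0.0303 -0.0183] F [ 0.5658  0.3013 -0.2922] t 9.45 w 0.08564565320952691
[-0.5868  0.2525  1.8568  0.5051  1.2847 -2.1626]
```

View pics/w5.png

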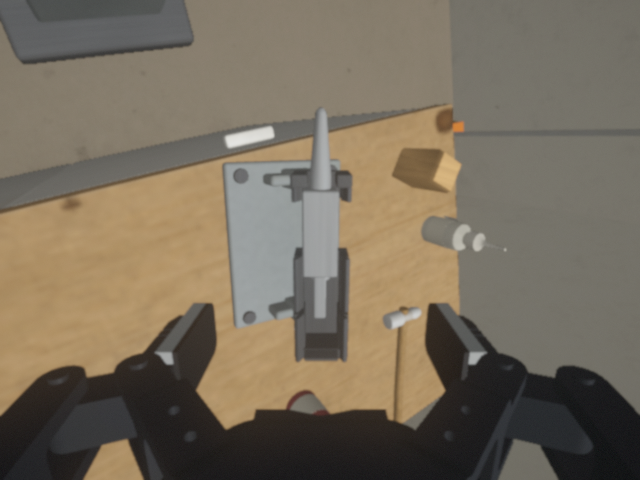

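Now the stake sits at rows 190–277 with its horn tip at (321,107). The front wall is flush with the body, the tongue end is at row 317, and the gap behind it is clear. Next is block_26.

```bash
python3 -c "
from h import *
a=np.radians(168.4);X=np.array([np.cos(a),np.sin(a),0]);Z=np.array([0,0,-1.]);Rm=np.c_[X,np.cross(Z,X),Z]
go([.53,-.317,.22],Rm)"
```

```text
shift cm [-15.7197 -22.8196 -12.5072] turn deg [30.063  -0.0344 -0.01  ] F [ 0.5658  0.3013 -0.2922] t 9.45 w 0.08564565320952691
```

```bash
python3 -m pendant '{"translation":[[-3.1,-4.6,-2.5],[-6.3,-9.1,-5],[-9.4,-13.7,-7.5],[-12.6,-18.3,-10],[-15.7,-22.8,-12.5]],"turn":[[6,0,0],[12,0,0],[18,0,0],[24,0,0],[30,0,0]],"gripper":[0,0,0,0,0]}'
python3 -m pendant '{"translation":[[0,0,0],[0,0,0],[0,0,0],[0,0,0],[0,0,0]],"turn":[[0,0,0],[0,0,0],[0,0,0],[0,0,0],[0,0,0]],"gripper":[0,0,0,0,0]}'
python3 -c "
from h import *
c=cap('wrist','w6');s=manip.get_state();print(s['ee_pos'],np.array(s['ee_rot']),s['joint_positions'],proj(c,[[.525,-.316,.066],[.43,-.28,.066]]))"
```

```text
t: 10.07
ee_pos: [0.5309, -0.3182, 0.2195]
ee_rot: [[-0.98, 0.2, -0.002], [0.2, 0.98, -0.001], [0.001, -0.001, -1.0]]
ft_force: [-0.0, -0.4, -0.3]
grip_width: 0.086
finger_force: 0.0
t: 10.7
ee_pos: [0.5302, -0.3171, 0.2216]
ee_rot: [[-0.98, 0.201, 0.001], [0.201, 0.98, 0.0], [-0.001, 0.0, -1.0]]
ft_force: [-0.3, -0.2, -0.1]
grip_width: 0.0854
finger_force: 0.0
[ 0.5302 -0.3172  0.2216] [[-0.9796  0.2011  0.0015]
 [ 0.2011  0.9796  0.0001]
 [-0.0014  0.0004 -1.    ]] [-0.6635  0.5366  1.3008  0.001   1.3031 -2.0321] [[320.6943 225.541 ]
 [343.3247  89.4734]]
```

View pics/w6.png

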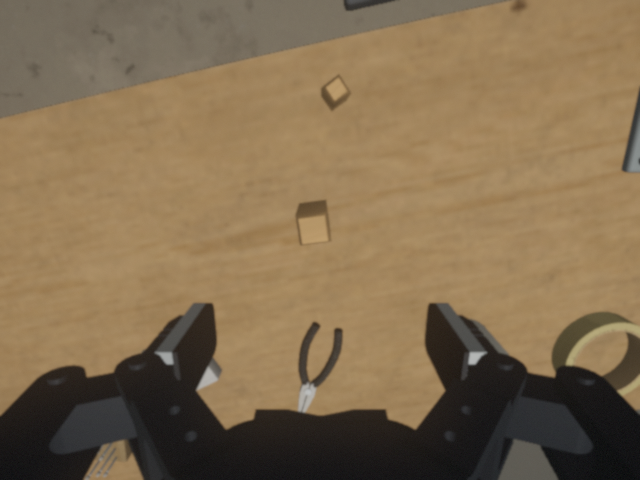

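block_26's top face is the light quad at about (299,220), (327,218), (330,242), (302,245), turned only a few degrees. The thin block is well clear at (337,90).

```bash
python3 - <<'E'
from h import *
c=cap("wrist");v=c["pixels"][:,:,0].astype(int)
print(v[195:255:5,313].tolist(),v[232,290:340:3].tolist())
m=np.zeros(v.shape,np.uint8);m[200:255,285:345]=(v[200:255,285:345]>195)
m=cv2.morphologyEx(m,cv2.MORPH_OPEN,np.ones((5,5)))
k=max(cv2.findContours(m,0,2)[0],key=cv2.contourArea);r=cv2.minAreaRect(k);b=cv2.boxPoints(r);print(r,cv2.contourArea(k))
P=onz(c,b,.066);print(P,P[:,:2].mean(0),[np.linalg.norm(P[i]-P[i-1]) for i in range(4)])
E0=np.array(manip.get_state()["ee_rot"])
d=E0.T@(P[1]-P[0]);print("edge dir in tool deg",np.degrees(np.arctan2(d[1],d[0]))%90)
ctr=np.r_[P[:,:2].mean(0),.061];go(ctr,E0)
E
```

```text
[160, 150, 96, 103, 124, 181, 180, 181, 184, 187, 167, 166] [163, 164, 161, 127, 180, 182, 182, 184, 183, 184, 185, 184, 173, 131, 162, 164, 163]Traceback (most recent call last):
  File "<stdin>", line 6, in <module>
ValueError: max() iterable argument is empty
```

```bash
python3 - <<'E'
from h import *
c=cap("wrist");v=c["pixels"][:,:,0].astype(int)
m=np.zeros(v.shape,np.uint8);m[212:252,292:338]=(v[212:252,292:338]>173)
m=cv2.morphologyEx(m,cv2.MORPH_OPEN,np.ones((7,7)))
k=max(cv2.findContours(m,0,2)[0],key=cv2.contourArea);r=cv2.minAreaRect(k);b=cv2.boxPoints(r);print(r,cv2.contourArea(k))
P=onz(c,b,.066);print(P,P[:,:2].mean(0),[np.linalg.norm(P[i]-P[i-1]) for i in range(4)])
E0=np.array(manip.get_state()["ee_rot"])
d=E0.T@(P[1]-P[0]);print("edge dir in tool deg",np.degrees(np.arctan2(d[1],d[0]))%90)
ctr=np.r_[P[:,:2].mean(0),.061];go(ctr,E0)
E
```

```text
((313.26922607421875, 229.65386962890625), (24.43484115600586, 24.434839248657227), 82.87498474121094) 544.5
[[ 0.5165 -0.3314  0.066 ]
 [ 0.518  -0.3122  0.066 ]
 [ 0.5379 -0.3137  0.066 ]
 [ 0.5365 -0.3334  0.066 ]] [ 0.5272 -0.3227] [np.float64(0.02007804502603652), np.float64(0.019297593152894643), np.float64(0.020021312622333223), np.float64(0.019683450958687922)]
edge dir in tool deg 82.70590851128948
shift cm [ 0.207  -0.5899 16.0537] turn deg [0. 0. 0.] F [0.227  0.2838 0.4403] t 10.85 w 0.0853668094770444
```

```bash
python3 -m pendant '{"translation":[[0.2,-0.6,3],[0.2,-0.6,7],[0.2,-0.6,11],[0.2,-0.6,14],[0.2,-0.6,16.1]],"turn":[[0,0,-4],[0,0,-7],[0,0,-7],[0,0,-7],[0,0,-7]],"gripper":[0,0,0,0,0]}'
python3 -m pendant '{"translation":[[0,0,0],[0,0,0],[0,0,0],[0,0,0],[0,0,0]],"turn":[[0,0,0],[0,0,0],[0,0,0],[0,0,0],[0,0,0]],"gripper":[0,255,255,255,255]}'
```

```text
t: 11.48
ee_pos: [0.5268, -0.3225, 0.0587]
ee_rot: [[-0.997, 0.08, -0.0], [0.08, 0.997, 0.001], [0.0, 0.001, -1.0]]
ft_force: [0.1, 0.3, -0.7]
grip_width: 0.0853
finger_force: 0.0
t: 12.1
ee_pos: [0.5277, -0.3231, 0.0613]
ee_rot: [[-0.997, 0.08, 0.003], [0.08, 0.997, -0.001], [-0.003, -0.001, -1.0]]
ft_force: [-0.3, -0.0, 4.3]
grip_width: 0.0248
finger_force: 59.6
```

```bash
python3 -m pendant '{"translation":[[0,0,-3],[0,0,-7],[0,0,-11],[0,0,-14],[0,0,-15]],"turn":[[0,0,0],[0,0,0],[0,0,0],[0,0,0],[0,0,0]],"gripper":[255,255,255,255,255]}'
sed -i 's/y-.8,z/y-2.0,z/' h.py
python3 -c "
from h import *
go(*tgt(0,-55,148,True))"
```

```text
t: 12.72
ee_pos: [0.5276, -0.3233, 0.2124]
ee_rot: [[-0.997, 0.08, 0.004], [0.08, 0.997, -0.002], [-0.004, -0.002, -1.0]]
ft_force: [0.8, 0.1, -1.0]
grip_width: 0.0247
finger_force: 59.0
shift cm [ 3.3183 28.4615  0.6587] turn deg [-30.0467  -1.5972   6.8898] F [ 0.7979  0.0935 -0.9827] t 12.725 w 0.024703144119696128
```

```bash
python3 -m pendant '{"translation":[[0.7,5.7,0],[1.3,11.4,0],[2,17,0],[2.7,22.8,0.3],[3.3,28.5,0.6]],"turn":[[-6,-0.3,1.4],[-12,-0.6,2.8],[-18,-1,4.1],[-24,-1.3,5.5],[-30,-1.6,6.9]],"gripper":[255,255,255,255,255]}'
python3 -m pendant '{"translation":[[0,0,0],[0,0,0],[0,0,0],[0,0,0],[0,0,0]],"turn":[[0,0,0],[0,0,0],[0,0,0],[0,0,0],[0,0,0]],"gripper":[255,255,255,255,255]}'
python3 - <<'E'
from h import *
go(*tgt(0,-55,148,True));c=cap("wrist","w7")
o,Rt=holder(H[:2],H[2]);off=np.array([-1.2,-2.,0])
P=lambda q:o+Rt@((np.array(q)+off)/1000)
for n,q in dict(bodyfront=(0,68,28),bodyrearL=(-14,-2,28),bodyrearR=(14,-2,28),tongueend=(0,-40,25),gapL=(-25,-38,33),gapR=(25,-38,33),rearL=(-14,-70,35),rearR=(14,-70,35)).items(): print(n,proj(c,[P(q)])[0].round(1))
s=manip.get_state();E=np.array(s["ee_rot"]);p=np.array(s["ee_pos"])
print("block far end",[proj(c,[p+E@np.array(q)])[0].round(1) for q in [(.0105,-.0105,.061),(.0105,.0105,.061),(.013,-.013,.055),(.013,.013,.055)]])
E
```

```text
t: 13.35
ee_pos: [0.5165, -0.0343, 0.2035]
ee_rot: [[-0.979, 0.178, 0.098], [0.203, 0.845, 0.494], [0.005, 0.504, -0.864]]
ft_force: [-0.6, -0.7, -0.8]
grip_width: 0.0251
finger_force: 59.0
t: 13.98
ee_pos: [0.5173, -0.0366, 0.2044]
ee_rot: [[-0.979, 0.176, 0.099], [0.202, 0.848, 0.491], [0.003, 0.5, -0.866]]
ft_force: [0.0, -0.1, -0.7]
grip_width: 0.025
finger_force: 59.1
shift cm [-0.0241  0.0152 -0.0818] turn deg [ 0.031  -0.1177 -0.1178] F [ 0.0375 -0.0617 -0.7396] t 13.975 w 0.02500161501900065
bodyfront [321.2  53.4]
bodyrearL [300.3 168.8]
bodyrearR [342.2 168.8]
tongueend [321.3 223.3]
gapL [284.7 223.1]
gapR [357.9 223. ]
rearL [301.4 268.2]
rearR [341.3 268.2]
block far end [array([301.9, 257.7]), array([341.1, 257.7]), array([296.4, 256.8]), array([346.7, 256.8])]
```

View pics/w7.png

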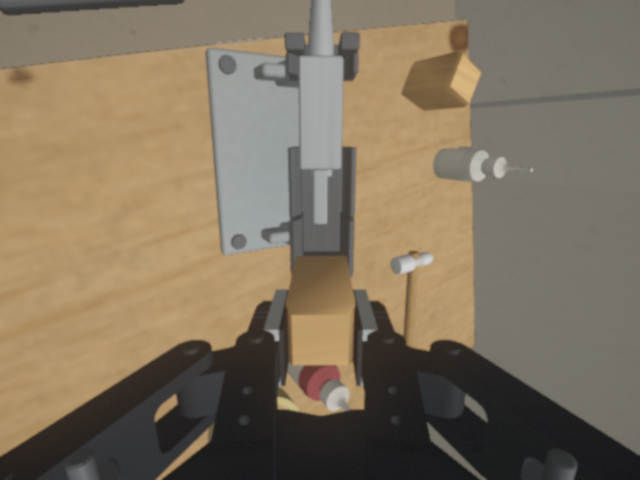

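The view matches the predictions: the stake body's rear edge is at row 169, the tongue end at (321,223), and the block's lower end, at about row 257 and columns 301–341, is centred on the trough. Descending.

```bash
python3 -m pendant '{"translation":[[0,0,1.5],[0,0,3],[0,0,4.2],[0,0,5],[0,0,5.4]],"turn":[[0,0,0],[0,0,0],[0,0,0],[0,0,0],[0,0,0]],"gripper":[255,255,255,255,255]}'
python3 -c "
from h import *
go(*tgt(0,-55,58.3,True))"
python3 -m pendant '{"translation":[[0,0,0.5],[0,0,1],[0,0,1.5],[0,0,2],[0,0,2.4]],"turn":[[0,0,0],[0,0,0],[0,0,0],[0,0,0],[0,0,0]],"gripper":[255,255,255,255,255]}'
python3 -c "
from h import *
go(*tgt(0,-55,58.3,True));s=manip.get_state();print('tool F',np.array(s['ee_rot']).T@s['ft_force'])"
```

```text
t: 14.65
ee_pos: [0.5224, -0.0092, 0.1571]
ee_rot: [[-0.98, 0.176, 0.098], [0.201, 0.848, 0.491], [0.004, 0.501, -0.866]]
ft_force: [-0.6, -0.1, 0.7]
grip_width: 0.0249
finger_force: 59.1
shift cm [-0.0838 -0.0357  3.398 ] turn deg [ 0.0533 -0.1871 -0.0937] F [-0.5792 -0.0761  0.666 ] t 14.65 w 0.024907062730853163
t: 15.28
ee_pos: [0.5248, 0.0023, 0.1366]
ee_rot: [[-0.98, 0.176, 0.098], [0.201, 0.848, 0.491], [0.003, 0.501, -0.866]]
ft_force: [0.3, -0.0, -0.9]
grip_width: 0.0246
finger_force: 59.1
shift cm [-0.0739 -0.028   1.0332] turn deg [ 0.0477 -0.1513 -0.1025] F [ 0.2645 -0.0093 -0.8649] t 15.275 w 0.024634289090688963
tool F [-0.2637 -0.3944  0.7701]
```

```bash
python3 -m pendant '{"translation":[[0,0,0.3],[0,0,0.6],[0,0,0.9],[0,0,1.1],[0,0,1.2]],"turn":[[0,0,0],[0,0,0],[0,0,0],[0,0,0],[0,0,0]],"gripper":[255,255,255,255,255]}'
python3 -c "
from h import *
go(*tgt(0,-55,58.3,True));s=manip.get_state();print('tool F',np.array(s['ee_rot']).T@s['ft_force'])"
```

```text
t: 15.9
ee_pos: [0.526, 0.0073, 0.1278]
ee_rot: [[-0.98, 0.175, 0.099], [0.201, 0.848, 0.49], [0.002, 0.5, -0.866]]
ft_force: [-8.4, -9.1, 18.3]
grip_width: 0.0246
finger_force: 61.9
shift cm [-0.0483 -0.037   0.0133] turn deg [ 0.0221 -0.1005 -0.024 ] F [-8.3797 -9.1176 18.2549] t 15.9 w 0.024607937377466478
tool F [  6.4122  -0.0611 -21.1061]
```

```bash
python3 -m pendant '{"translation":[[0,0,-0.1],[0,0,-0.1],[0,0,-0.1],[0,0,-1],[0,0,-3]],"turn":[[0,0,0],[0,0,0],[0,0,0],[0,0,0],[0,0,0]],"gripper":[0,0,0,0,0]}'
python3 -m pendant '{"translation":[[0,0,-3],[0,0,-7],[0,0,-11],[0,0,-13],[0,0,-13]],"turn":[[0,0,0],[0,0,0],[0,0,0],[0,0,0],[0,0,0]],"gripper":[0,0,0,0,0]}'
python3 - <<'E'
from h import *
c=cap("wrist");t=cap("top")
cv2.imwrite("pics/end.png",np.vstack([cv2.resize(c["pixels"][:360,160:500],None,fx=1,fy=1),cv2.resize(t["pixels"][170:350,140:480],(340,180))])[:,:,::-1])
o,Rt=holder(H[:2],H[2]);off=np.array([-1.2,-2.,0])
P=lambda q:o+Rt@((np.array(q)+off)/1000)
for n,q in dict(bodyfront=(0,68,28),bodyrear=(0,-2,28),tip=(0,128,14),tongueend=(0,-40,25),btopA=(-10.5,-44.5,66),btopB=(10.5,-65.5,66)).items(): print(n,(proj(c,[P(q)])[0]-[160,0]).round(1))
print(manip.get_state()["ft_force"])
E
```

```text
t: 16.52
ee_pos: [0.5226, -0.0066, 0.1525]
ee_rot: [[-0.98, 0.176, 0.097], [0.201, 0.847, 0.492], [0.005, 0.501, -0.865]]
ft_force: [1.0, 0.2, -0.1]
grip_width: 0.0855
finger_force: 0.0
t: 17.15
ee_pos: [0.5106, -0.0715, 0.2663]
ee_rot: [[-0.979, 0.175, 0.101], [0.203, 0.848, 0.489], [-0.0, 0.5, -0.866]]
ft_force: [0.2, -0.3, -0.3]
grip_width: 0.0851
finger_force: 0.0
bodyfront [161.1  72.4]
bodyrear [161.1 161. ]
tip [161.1  -5.6]
tongueend [161.1 204.1]
btopA [147.9 218.9]
btopB [174.2 244.4]
[ 0.3913  0.4707 -1.2588]
```

View pics/end.png

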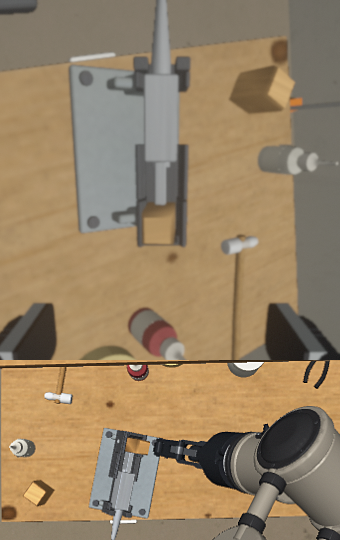

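The final view shows the block's top face at about (161,231), where the seated prediction puts it (rows 219–244). The stake body is still at rows 73–161 against the notched wall, and the bottles and thick block are where they stood.

```bash
python3 -c "
from plant import manip
print(manip.sign_off())"
```

```text
the job is handed in; nothing more can be done
None
```

I reversed the stake and seated it with the horn out through the notch and the body down against the notched wall. block_26 is pushed to the trough floor behind the tongue, and I handed the job in with the arm clear at about 17 s; the final view showed both in place, but no verdict came back.

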